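Fit the clutch gear on the winch's splined shaft and hold it down

ROBOT

A 6-joint arm with a two-finger parallel gripper is mounted at the origin on the work surface. World frame = base frame: x ahead of the robot, y to its left, z up, the work surface at z = 0. Lengths are in m, angles in rad, forces in N, time in s.
With the tool pointing down it reaches from about 0.35 to 0.85 m from the base axis. Payload 8.1 kg.
Tool frame: the origin (TCP) lies on the mounting face of the last link; the fingertips stand 186 mm ahead of it and the grasp point (between the pads) lies 167 mm ahead of it; z points along the fingers, y is the line along which they close (so a half turn about z gives the same grasp; the last joint's range is limited). The gripper opens to 93 mm and grips with 3 to 60 N. Pads are 15 mm wide; open, the fingers measure 128 mm over their backs; the gripper's body (75 mm by 188 mm) begins 65 mm behind the grasp point.
Start: joints at [1.081, 0.13, 1.488, -0, 1.523, -0.085], TCP at [0.236, 0.552, 0.405] pointing down, gripper open.
Joint ranges: [-2.96, 2.96], [-0.89, 2.26], [0.02, 2.5], [-1.34, 4.48], [0, 2.73], [-2.66, 2.66]. Speed limits (rad/s): [2.39, 2.39, 2.79, 3.14, 3.14, 3.14].

INTERFACE

Orientations are given as a rotation vector (axis times angle).
In Python, from workcell import manip gives the robot as it stands. The module is installed in compiled form; this text tells all that it offers.
- The arm moves only by the tool step_arm, never from a script. Its argument "plan" is a list of rows, each a list of 7 numbers: the shift along the tool's x, y, z in shares of 40 cm (1.0 is 40 cm), then the turn, a rotation vector about the tool's x, y, z in shares of pi/2 rad (1.0 is pi/2 rad), then the closure, from 0 (fully open) to 1 (shut). In form: [[tx, ty, tz, ax, ay, az, claw], ...]. A call has 1 to 10 rows; each row is the pose to reach, as a shift and turn from the pose commanded when the call began, along the tool's axes at that moment; what a row does not reach only later rows make up. A row lasts 1/8 s, in which the tool goes at most 62.5 mm and 10.7 degrees, less where a joint would pass 70% of its speed; a pose out of reach is approached as far as the arm can. A call with a gripper value outside its range is refused whole. The fingers move at their own pace and stop on an object; the grip force is fixed at half the most. Time passes only in rows, so rows that repeat a pose let the fingers close. It gives the time, the measured TCP pose, the force, the opening and the grip force at its end, in the units of the state.
- manip.read_state(): the state, without advancing time (a new reading comes with each control period).
- manip.snapshot(name): name is "scene" or "top" or "wrist"; returns a dict with "img" (420x560x3 uint8, red, green, blue), "camera_matrix" (3x3 intrinsics, pixels), "distortion" ([k1, k2, p1, p2, k3] as OpenCV has them; the pictures are not rectified), "T" (4x4, takes a point from camera to world coordinates). Camera axes: x right, y down, z forward; pixel columns grow to the right and rows downward; lengths in m; the calibration is good to about 2 mm. A picture is of the moment at which its call begins. There is no depth.
- manip.close_job(): hands the job in; it is judged then, once.
Trained networks look in a picture, given as the dict that the camera call returned (one of the last four; its "shot" number tells which), for a name from the list of things; names that differ only in an ending like _2 or _b are one class to them, and where a whole thing is asked for, a point or a joint stands for the part that bears it (a point fixed in the world has none). Each returns a list of dicts, best first, with "score" (0 to 1); they miss things now and then, are a little off and sometimes report something else, mostly with a low value. They report only what shows in the picture. A call takes as long as a camera call. They do not tell look-alikes from the thing itself.
- manip.regions_of(name, picture): "pixels" (420x560 bool, what is visible of it).
- manip.place_of(name, picture): "location" ([x, y, z] in m, in world coordinates, good to about 4 mm: a listed point, or the origin of a listed thing).
The state is a dict: "time": time; "qpos": joint angles; "joint_velocities": joint speeds; "joint_torque": joint torques, N m; "eef_pos": TCP position; "ee_rot": TCP orientation; "contact_force": force on the tool from outside, world axes, zero at the start; "torque": the same for the moment, N m; "grip_width": opening from 0.0 (shut) to 1.0 (fully open); "grip_force": force on a finger pad.
Only numpy, scipy, OpenCV 4.12 (cv2) and the standard library are available. Lean on these libraries where they do the work, as an engineer would, in place of code of your own. Each camera call takes 0.05 s, during which the arm holds its last target. There are 200 camera calls.

TASK

Put the big hubbed steel gear on the upright splined shaft of the open winch gearbox, hub upwards: turn it until its splines mesh, slide it down onto the spring-loaded collar, then push it right down so that the groove for the retaining ring is clear above the hub. Leave the other things on the bench where they lie, and do not let go: finish while you are still holding the gear pressed down, ready for a mate to clip the ring on.

Things in the scene. Friction and masses are not known exactly. Their poses are not given: they have to be found in the camera images.
- gear: The part to fit: the larger of two steel spur gears, hub up. Toothed disc 84 mm over the tips, 0 to 16 mm above the origin; on it a round hub 48 mm across, 16 to 34 mm. Bore: 28 mm wide with six straight grooves, 34 mm across and 7.8 mm wide. 0.5 to 0.75 kg. Origin: centre of the underside (no hub); z up through hub; x along the middle of a groove, one every 60 degrees.
- hub_top (a point): Centre of the gear hub's upper face, on the bore's axis, 34 mm above the gear's origin; same axes as the gear.
- shaft: Upright splined steel shaft, locked, fixed. Origin: centre of its upper end, 166 mm above the bench; z up; x along the middle of a rib, one every 60 degrees. First 14 mm down: plain end 23 mm across with a coned tip. Below: 26 mm core with six ribs, 32 mm over them, 6 mm wide (first 4 mm of ribs slimmer: 29.5 and 3.6 mm). Gear's play: 1 mm radial, 3 degrees.
- ring_groove (a point): Middle of the dark groove round the shaft for the retaining ring, on the axis, 23.7 mm below the shaft's top, 2.4 mm wide. The hub covers it when the gear lies on the unpressed collar and is clear below it when the gear is pushed right down.
- collar (a joint): Travel of the spring-loaded thrust collar, in m: 0 at rest (up), 0.009 pressed to its stop. A dark steel cup 60 mm across round the shaft; its flat top, on which the gear's underside comes to lie, is 54 mm below the shaft's top at 0 and 63 mm at the stop. It begins to give at 10 N and takes 17 N at the stop, the gear's weight (5 to 7.5 N) counted in: the weight alone does not move it.
- gearbox: Open cast aluminium lower half of a winch gearbox, fixed to the bench. Origin: on the bench below the shaft's axis. Its flange is 72 mm high, from 68 mm on the -x side of the shaft to 124 mm on the +x side (at its own yaw), 68 mm to either side; feet reach 81 mm to either side. Boss under the collar: 84 mm high. Empty bearing seat 80 mm to the +x side, 77 mm high.
- small_gear: Bystander: smaller steel gear, 55 mm across, 16 mm thick, with a plain round bore and a 32 mm hub up to 30 mm. Origin: centre of its underside.
- bearing: Bystander: sealed ball bearing lying flat, 62 mm across, 16 mm high. Origin: centre of its underside.
- dish: Bystander: round steel parts dish, 90 mm across, 20 mm high, with the retaining ring and some screws in it. Origin: centre of its underside.
- pliers: Bystander: circlip pliers with dark handles lying flat, 177 mm long, 15 mm high, handles to -x. Origin: under the middle.
- grease_tin: Bystander: grey tin with an aluminium lid, 71 mm across, 46 mm high. Origin: centre of its underside.
- tape_roll: Bystander: roll of black tape lying flat, 100 mm across, 48 mm high. Origin: centre of its underside.
- screwdriver: Bystander: screwdriver with a black handle, 200 mm long, 26 mm high, handle to -x. Origin: under the middle.
- mallet: Bystander: rubber mallet with a wooden handle, 260 mm long, 26 mm high, head at +x. Origin: under the middle.
Not all that is in view belongs to the job. Leave any orange or purple look-alike of the gear alone. Leave any yellow look-alike of the gearbox alone.

How it is judged:
On the way, in this order (a step that is already met when the one before it is completed fails the run):
1. the gear is held up off the bench (height (world z) of gear above 0.04 m and contact force between the fingers and gear above 1 N), for 0.1 s.
2. the gear is on the shaft, hub up, its splines meshed (underside at least 10 mm below the top of the ribs) (horizontal distance between gear and shaft below 0.004 m and z of gear in the frame of shaft below -0.028 m and angle between gear's own z axis and vertical below 0.12 rad).
3. the gear is pushed down against the spring, groove clear (value of joint collar above 0.0055 m and z of gear in the frame of shaft below -0.059 m), for 0.2 s.
At the end, for the whole second after the job is handed in: Through the last second the gear, hub up and meshed (centre within 2.5 mm, upright within 3.4 degrees), lies at rest on the collar, at least 59 mm below the shaft's top, the collar pressed more than 5.5 of its 9 mm, the gripper still on the gear and pushing it down (all of step 3 and horizontal distance between gear and shaft below 0.0025 m and angle between gear's own z axis and vertical below 0.06 rad and contact force between gear and gearbox above 5 N and contact force between the fingers and gear above 2 N and linear speed of gear below 0.02 m/s); the arm keeps its last pose, push and grip.
It fails at once if another thing on the bench was moved by more than 30 mm (distance of any of small_gear, bearing, dish, pliers, grease_tin, tape_roll, screwdriver, mallet from where it was at the start of the episode above 0.03 m).
It also fails if it takes over 48 s, if anything falls off the work surface, if the arm or the gripper's body presses on something with over 40 N, if the wrist force passes 120 N, or if a joint passes its speed limit or range.

## Working session

There is one attempt and no reset: what is moved stays moved. The work goes in short steps, Python scripts to look and compute and a tool call to move; the robot and the scene stay as the last step left them, time stands still between calls to the robot, and variables do not carry over. Pictures are saved under pics/ and viewed, at most 10 in all, crops included, and the job is handed in when it is done.

Besides the shell and the picture viewer there is one more tool, called after ">>>" by a JSON object that holds its "op" and its "data". step_arm: Moves the arm, as the interface text tells. Its arguments: {"type":"object","properties":{"plan":{"type":"array"}},"required":["plan"]}

```bash
mkdir -p pics; cat > h.py <<'E'
import numpy as np, cv2
from workcell import manip
def save(s,n,box=None,k=1):
    im=s["img"]
    if box: im=im[box[1]:box[3],box[0]:box[2]]
    if k!=1: im=cv2.resize(im,None,fx=k,fy=k,interpolation=cv2.INTER_CUBIC)
    cv2.imwrite("pics/"+n,im[:,:,::-1])
def proj(s,p):
    T=np.linalg.inv(s["T"]); 
    return cv2.projectPoints(np.atleast_2d(np.float64(p)),cv2.Rodrigues(T[:3,:3])[0],T[:3,3],s["camera_matrix"],np.array(s["distortion"],float))[0][:,0]
def ray(s,uv,z):
    n=cv2.undistortPoints(np.float64(uv).reshape(-1,1,2),s["camera_matrix"],np.array(s["distortion"],float))[:,0]
    d=np.c_[n,np.ones(len(n))]@s["T"][:3,:3].T; o=s["T"][:3,3]
    return o+d*((z-o[2])/d[:,2])[:,None]
E
python3 - <<'E'
from h import *
a=manip.snapshot("top"); b=manip.snapshot("scene")
save(a,"top.png");save(b,"scene.png")
for n,s in(("top",a),("scene",b)):
  print(n,s["T"].round(3).tolist())
  for t in("gear","hub_top","shaft","gearbox","small_gear","ring_groove","dish","tape_roll","mallet","bearing","grease_tin","pliers","screwdriver"):
    print(t,[(np.round(d["location"],3).tolist(),round(d["score"],2),proj(s,d["location"])[0].round().tolist()) for d in manip.place_of(t,s)][:4])
st=manip.read_state();print(st)
E
```

```text
top [[0.07, -0.976, 0.206, 0.165], [-0.998, -0.07, 0.008, -0.052], [0.006, -0.206, -0.978, 1.716], [0.0, 0.0, 0.0, 1.0]]
gear [([0.469, 0.128, -0.0], 0.72, [225.0, 215.0]), ([0.55, -0.038, 0.001], 0.7, [277.0, 194.0]), ([0.326, 0.166, -0.0], 0.67, [209.0, 258.0])]
hub_top [([0.465, 0.128, 0.032], 0.92, [224.0, 214.0]), ([0.547, -0.041, 0.034], 0.79, [278.0, 193.0]), ([0.322, 0.164, 0.033], 0.69, [209.0, 258.0]), ([0.47, 0.126, 0.0], 0.43, [226.0, 215.0])]
shaft [([0.535, -0.195, 0.165], 0.63, [330.0, 191.0])]
gearbox [([0.242, -0.278, -0.005], 0.78, [346.0, 294.0]), ([0.537, -0.198, -0.001], 0.76, [326.0, 201.0])]
small_gear [([0.61, 0.16, -0.001], 0.57, [220.0, 172.0])]
ring_groove [([0.539, -0.196, 0.14], 0.48, [329.0, 191.0]), ([0.736, 0.204, 0.007], 0.18, [210.0, 135.0])]
dish [([0.397, 0.017, 0.003], 0.68, [257.0, 239.0])]
tape_roll [([0.628, 0.327, -0.002], 0.87, [170.0, 164.0])]
mallet [([0.474, -0.466, -0.003], 0.83, [406.0, 226.0])]
bearing [([0.476, 0.267, -0.0], 0.52, [183.0, 209.0])]
grease_tin [([0.737, 0.204, 0.001], 0.81, [210.0, 135.0])]
pliers [([0.721, 0.054, -0.004
[... 1270 characters left out ...]
, 380.0])]
{'time': 1.4, 'qpos': array([ 1.08061708e+00,  1.30420519e-01,  1.48818624e+00,  4.37526405e-06,
        1.52299738e+00, -8.54209211e-02]), 'joint_velocities': array([-0.0018281 ,  0.000928  , -0.00068395,  0.0009319 ,  0.00119666,
       -0.00168434]), 'joint_torque': array([-1.19470431e-03, -5.59744370e+01, -4.92047381e+01,  7.68104754e-02,
        2.27100437e-02, -2.61418501e-05]), 'eef_pos': array([0.2362738 , 0.55153323, 0.40473052]), 'ee_rot': array([-6.31460529e-01, -3.07746896e+00,  1.53534371e-05]), 'contact_force': array([-0.94082975,  0.63298647, -0.02864383]), 'torque': array([ 0.00148402, -0.03731584,  0.01207106]), 'grip_force': 0.0, 'grip_width': 0.9999649231241404}
```

View pics/top.png

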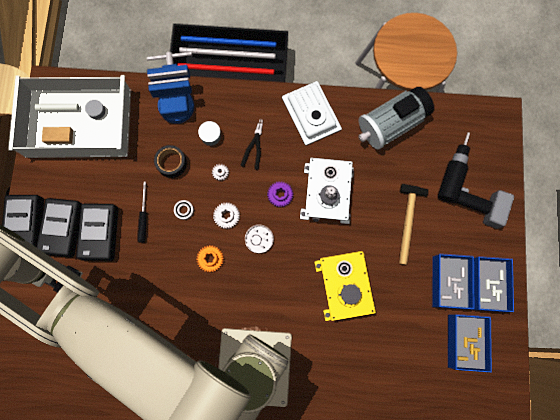

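View pics/scene.png

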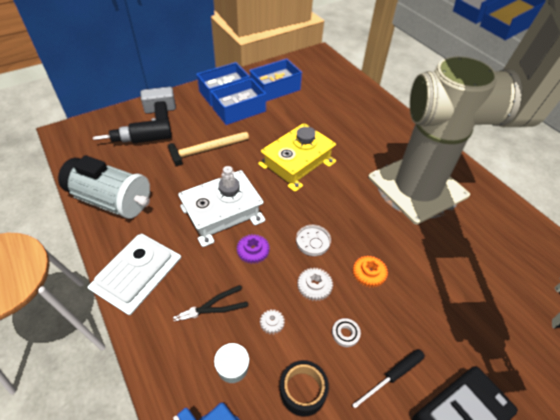

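The things that could be taken for the gear (pixels in the top view) are: steel hubbed gear (226,215), orange look-alike (209,258), purple look-alike (280,193), small steel gear (220,172) and the bearing (183,210). I choose the big steel one at (226,215). The gearbox is the bare aluminium one at (328,190); the yellow one at (346,290) is a look-alike.

```bash
cat >> h.py <<'E'
from scipy.spatial.transform import Rotation as R
def rel(p,yaw):
    """tool-frame shift cm + turn to reach TCP p, tool down, tool y axis at world angle yaw (mod pi, nearest)"""
    st=manip.read_state(); R0=R.from_rotvec(st["ee_rot"])
    best=None
    for y in(yaw,yaw+np.pi):
        Y=np.array([np.cos(y),np.sin(y),0]);Z=np.array([0,0,-1.]);X=np.cross(Y,Z)
        v=(R0.inv()*R.from_matrix(np.c_[X,Y,Z])).as_rotvec()
        if best is None or np.linalg.norm(v)<np.linalg.norm(best): best=v
    return (R0.inv().apply(np.array(p)-st["eef_pos"])*100).round(2),best.round(3)
def yawnow(): 
    m=R.from_rotvec(manip.read_state()["ee_rot"]).as_matrix(); return np.arctan2(m[1,1],m[0,1]),m.round(4)
E
python3 - <<'E'
from h import *
w=manip.snapshot("wrist"); st=manip.read_state()
M=np.eye(4);M[:3,:3]=R.from_rotvec(st["ee_rot"]).as_matrix();M[:3,3]=st["eef_pos"]
print((np.linalg.inv(M)@w["T"]).round(4)); print(w["camera_matrix"],w["distortion"])
print(yawnow()); s=manip.snapshot("top"); save(s,"crop.png",(190,175,310,275),5)
y=yawnow()[0]
for yy in(y,np.pi/2,0,-.4): print(yy,rel((.467,.127,.40),yy))
E
```

```text
[[-3.000e-04 -9.690e-01 -2.471e-01  6.810e-02]
 [ 1.000e+00 -2.000e-04 -4.000e-04 -7.000e-04]
 [ 3.000e-04 -2.471e-01  9.690e-01  2.110e-02]
 [ 0.000e+00  0.000e+00  0.000e+00  1.000e+00]]
[[328.19700433   0.         278.29805153]
 [  0.         328.19700433 211.54524568]
 [  0.           0.           1.        ]] [-0.06179492  0.          0.          0.          0.        ]
(np.float64(1.1660263423637416), array([[-0.9192,  0.3938,  0.    ],
       [ 0.3938,  0.9192,  0.    ],
       [-0.    ,  0.    , -1.    ]]))
1.1660372293444499 (array([-37.93, -29.94,   0.47]), array([-0.,  0.,  0.]))
1.5707963267948966 (array([-37.93, -29.94,   0.47]), array([-0.   ,  0.   , -0.405]))
0 (array([-37.93, -29.94,   0.47]), array([-0.   ,  0.   ,  1.166]))
-0.4 (array([-37.93, -29.94,   0.47]), array([-0.   ,  0.   ,  1.566]))
```

View pics/crop.png

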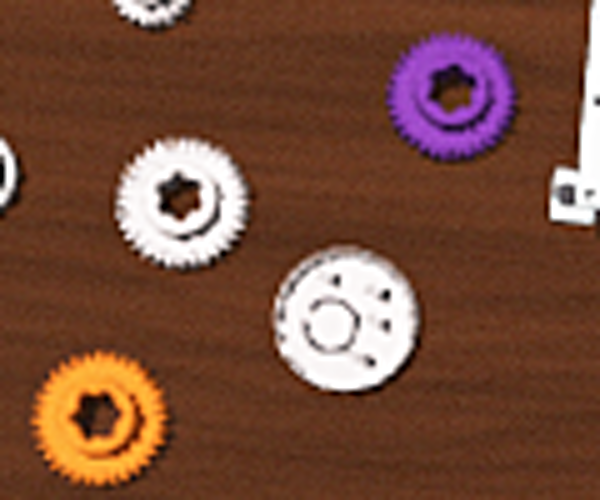

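The crop confirms it: a bare steel hubbed gear with a six-groove bore at (182,203). Orange sits at (98,420), purple at (452,92) and the dish at (345,318).

The manual's scale: shifts go in shares of 40 cm and turns go in shares of pi/2 rad. Converting my numbers, -37.9 cm / 40 = -0.9475, -33.2 cm / 40 = -0.83.

>>> {"op": "step_arm", "data": {"plan": [[-0.1175,-0.0925,0,0,0,0,0],[-0.235,-0.1875,0,0,0,0,0],[-0.355,-0.28,0,0,0,0,0],[-0.475,-0.375,0,0,0,0,0],[-0.5925,-0.4675,0,0,0,0,0],[-0.71,-0.56,0,0,0,0,0],[-0.83,-0.655,0,0,0,0,0],[-0.9475,-0.7475,0.0125,0,0,0,0],[-0.9475,-0.7475,0.05,0,0,0,0],[-0.9475,-0.7475,0.05,0,0,0,0]]}}

```text
time: 2.75
eef_pos: [0.4663, 0.1274, 0.3832]
ee_rot: [-0.633, -3.074, 0.001]
contact_force: [-0.4, -0.8, 0.6]
grip_width: 0.997
grip_force: 0.0
```

```bash
python3 - <<'E'
from h import *
w=manip.snapshot("wrist"); st=manip.read_state(); print(st["time"],st["eef_pos"],st["qpos"],st["contact_force"])
np.save("w1.npy",w,allow_pickle=True)
for t in("gear","hub_top"):
    print(t,[(np.round(d["location"],4).tolist(),round(d["score"],2),proj(w,d["location"])[0].round().tolist()) for d in manip.place_of(t,w)][:4])
save(w,"w1.png")
E
```

```text
2.8 [0.46626532 0.1281423  0.38401102] [ 1.61914987e-01 -1.78291742e-01  1.82973492e+00  5.25995654e-04
  1.49200528e+00 -1.00458117e+00] [-0.21500791 -0.08127815  0.33208459]
gear [([0.4675, 0.1302, 0.0034], 0.95, [282.0, 192.0]), ([0.5511, -0.0452, -0.0019], 0.9, [179.0, 307.0]), ([0.3181, 0.1644, 0.0012], 0.56, [255.0, 47.0])]
hub_top [([0.3212, 0.163, 0.0366], 0.8, [253.0, 42.0]), ([0.5435, -0.0392, 0.0337], 0.73, [172.0, 316.0]), ([0.4633, 0.1298, 0.0339], 0.58, [280.0, 194.0])]
```

View pics/w1.png

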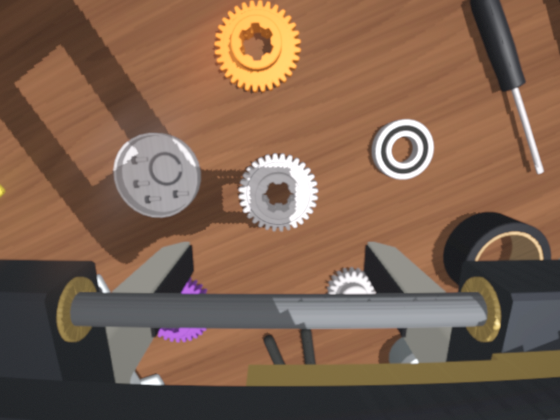

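The wrist view shows the steel gear at (278,192), dish at (157,173), orange at (257,45) and bearing at (403,150). I'll go lower for the groove phase.

To row units: 9 cm / 40 = 0.225, 4.5 cm / 40 = 0.1125.

>>> {"op": "step_arm", "data": {"plan": [[0,0.0025,0.1125,0,0,0,0],[0,0.0025,0.225,0,0,0,0],[0,0.0025,0.225,0,0,0,0],[0,0.0025,0.225,0,0,0,0]]}}

```text
time: 3.4
eef_pos: [0.4677, 0.1292, 0.2967]
ee_rot: [0.629, 3.076, 0.001]
contact_force: [0.4, -0.8, 0.4]
grip_width: 0.998
grip_force: 0.0
```

```bash
cat >> h.py <<'E'
def rect(s,c,z,half=.05,px=600):
    """orthographic view of plane z about c: +x world right, +y up"""
    g=np.linspace(-half,half,px); X,Y=np.meshgrid(c[0]+g,c[1]-g)
    uv=proj(s,np.c_[X.ravel(),Y.ravel(),np.full(X.size,z)]).reshape(px,px,2).astype(np.float32)
    return cv2.remap(s["img"],uv[...,0],uv[...,1],cv2.INTER_CUBIC)
E
python3 - <<'E'
from h import *
w=manip.snapshot("wrist"); st=manip.read_state(); print(st["time"],st["eef_pos"],yawnow()[0])
np.save("w2.npy",w,allow_pickle=True)
hs=[]
for t in("gear","hub_top"):
    for d in manip.place_of(t,w): print(t,np.round(d["location"],4).tolist(),round(d["score"],2),proj(w,d["location"])[0].round().tolist())
r=rect(w,(.4665,.129),.034)
cv2.imwrite("pics/r2.png",r[:,:,::-1])
E
```

```text
3.45 [0.46811258 0.12906454 0.29736707] 1.1670251840635177
gear [0.4701, 0.1275, 0.0011] 0.9 [278.0, 212.0]
gear [0.5516, -0.044, -0.0019] 0.82 [153.0, 349.0]
gear [0.3195, 0.1675, 0.0039] 0.75 [249.0, 16.0]
hub_top [0.3255, 0.1641, 0.0332] 0.91 [244.0, 12.0]
hub_top [0.5438, -0.0407, 0.0322] 0.84 [138.0, 365.0]
hub_top [0.4605, 0.1296, 0.0323] 0.78 [276.0, 210.0]
```

View pics/r2.png

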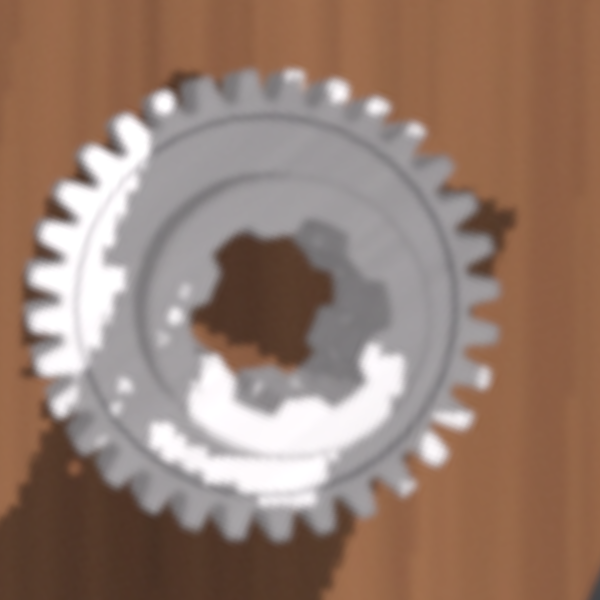

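The gear is hub up, with its hub centre near (291,317) in the rectified view and a groove phase of about 9°. Refining by fitting the bore contour.

```bash
cat >> h.py <<'E'
from scipy.optimize import differential_evolution as DE
from scipy.ndimage import map_coordinates
def contour(core,tip,w,n=720):
    """half-profile radius at angle t, six ribs/grooves (mm)"""
    t=np.linspace(0,2*np.pi,n,endpoint=False); u=(t+np.pi/6)%(np.pi/3)-np.pi/6
    r=np.full(n,core); inr=np.abs(core*np.sin(u))<w/2; rr=np.minimum(tip,np.where(np.abs(np.sin(u))>1e-6,(w/2)/np.maximum(np.abs(np.sin(u)),1e-6),tip))
    return t,np.maximum(core,rr)
def fit(img,con,cen,rng=3,half=50.,signed=0,extra=None):
    """cen: mm offset guess; returns cx,cy(mm), phase(deg), score"""
    g=cv2.GaussianBlur(cv2.cvtColor(img,cv2.COLOR_RGB2GRAY).astype(np.float32),(0,0),4); g=np.minimum(g,170)
    k=img.shape[0]/(2*half); G=np.hypot(cv2.Sobel(g,-1,1,0),cv2.Sobel(g,-1,0,1))
    t,r=con
    def f(p):
        x=p[0]+r*np.cos(t+p[2]); y=p[1]+r*np.sin(t+p[2])
        s=map_coordinates(G,[(half-y)*k,(half+x)*k],order=1)
        return -np.mean(np.minimum(s,np.percentile(G,97)))
    o=DE(f,[(cen[0]-rng,cen[0]+rng),(cen[1]-rng,cen[1]+rng),(-np.pi/6,np.pi/6)],seed=1,popsize=25,maxiter=150)
    return o.x[0],o.x[1],np.degrees(o.x[2]),o.fun
E
python3 - <<'E'
from h import *
w=np.load("w2.npy",allow_pickle=True).item()
r=rect(w,(.4665,.129),.034)
x=fit(r,contour(14,17,7.8),(-1.5,-3)); print(x)
print("hub xy",.4665+x[0]/1e3,.129+x[1]/1e3)
t,rr=contour(14,17,7.8); a=np.radians(x[2])
pts=np.c_[(50+x[0]+rr*np.cos(t+a))*6,(50-x[1]-rr*np.sin(t+a))*6].astype(int)
for R0 in(24,):
  cv2.circle(r,(int((50+x[0])*6),int((50-x[1])*6)),R0*6,(0,255,0),1)
cv2.polylines(r,[pts],True,(255,0,0),1); cv2.imwrite("pics/r2b.png",r[:,:,::-1])
E
```

```text
(np.float64(-1.849742842991737), np.float64(-1.5459072962883091), np.float64(7.679350308835505), np.float64(-23.24279022216797))
hub xy 0.4646502571570083 0.1274540927037117
```

View pics/r2b.png

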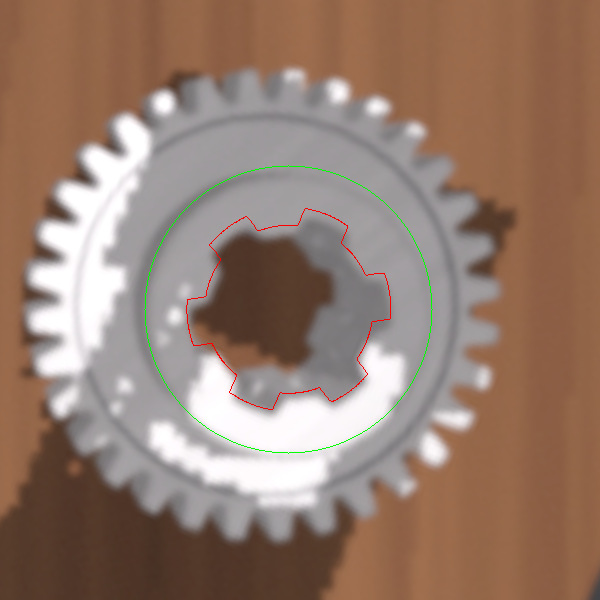

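```bash
python3 - <<'E'
from h import *
print(rel((.4648,.1266,.2045),1.167), manip.read_state()["eef_pos"])
E
```

```text
(array([ 0.26, -0.35,  9.28]), array([ 0.002,  0.003, -0.001])) [0.46822132 0.12876859 0.29730059]
```

To row units: 9.2 cm / 40 = 0.23, 8 cm / 40 = 0.2.

>>> {"op": "step_arm", "data": {"plan": [[0.005,-0.0075,0.1125,0,0,0,0],[0.005,-0.0075,0.2,0,0,0,0],[0.005,-0.0075,0.23,0,0,0,0],[0.005,-0.0075,0.23,0,0,0,0],[0.005,-0.0075,0.23,0,0,0,0]]}}

```text
time: 4.18
eef_pos: [0.4654, 0.1266, 0.2047]
ee_rot: [0.631, 3.075, 0.002]
contact_force: [0.4, 0.0, 0.1]
grip_width: 0.998
grip_force: 0.0
```

```bash
python3 - <<'E'
from h import *
st=manip.read_state(); print(st["eef_pos"],st["contact_force"],st["qpos"])
w=manip.snapshot("wrist"); print(manip.read_state()["eef_pos"]); save(w,"w3.png")
c=st["eef_pos"]; r=rect(w,(.4648,.1266),.034); cv2.imwrite("pics/r3.png",r[:,:,::-1])
E
```

```text
[0.46538993 0.12656757 0.20470083] [0.43973293 0.01068574 0.09587271] [ 1.59176880e-01  1.17423841e-02  1.99835855e+00  3.65741201e-06
  1.12846125e+00 -1.00683663e+00]
[0.465359   0.12654101 0.20464996]
```

View pics/w3.png

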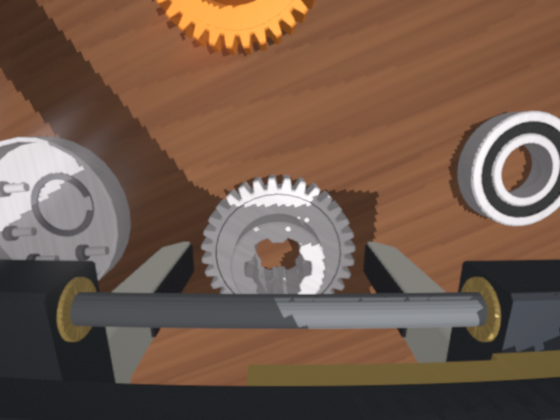

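The gear sits centred between the fingertips at (278,250). Closing and lifting.

To row units: -6 cm / 40 = -0.15, -3 cm / 40 = -0.075.

>>> {"op": "step_arm", "data": {"plan": [[0,0,0,0,0,0,1],[0,0,0,0,0,0,1],[0,0,0,0,0,0,1],[0,0,0,0,0,0,1],[0,0,0,0,0,0,1],[0,0,0,0,0,0,1],[0,0,-0.025,0,0,0,1],[0,0,-0.075,0,0,0,1],[0,0,-0.15,0,0,0,1],[0,0,-0.15,0,0,0,1]]}}

```text
time: 5.48
eef_pos: [0.4653, 0.1265, 0.2651]
ee_rot: [0.631, 3.073, 0.002]
contact_force: [0.2, 0.7, -4.6]
grip_width: 0.511
grip_force: 30.0
```

```bash
python3 - <<'E'
from h import *
st=manip.read_state(); print(st["eef_pos"],st["contact_force"],st["grip_width"],st["grip_force"])
w=manip.snapshot("wrist"); np.save("w4.npy",w,allow_pickle=True)
for t in("gear","hub_top"):
    for d in manip.place_of(t,w)[:2]: print(t,np.round(d["location"],4).tolist(),round(d["score"],2))
print(yawnow()[0])
print(rel((.465,.127,.42),1.167), rel((.536,-.195,.42),1.167))
E
```

```text
[0.4653306  0.12651173 0.26511376] [ 0.24423456  0.65369238 -4.62668027] 0.5112146867229653 29.998810059623793
gear [0.4676, 0.1308, 0.0639] 0.87
gear [0.3175, 0.1654, 0.0007] 0.85
hub_top [0.4643, 0.1331, 0.0926] 0.82
hub_top [0.4006, 0.0164, 0.0011] 0.33
1.1660065728370448
(array([ -0.07,   0.11, -15.86]), array([-0.001, -0.002, -0.001])) (array([-19.28, -26.7 , -15.86]), array([-0.001, -0.002, -0.001]))
```

```bash
python3 - <<'E'
from h import *
print(rel((.602,-.223,.40),1.167))
E
```

```text
(array([-26.45, -26.67, -13.88]), array([-0.001, -0.002, -0.001]))
```

To row units: -26.6 cm / 40 = -0.665, -26.4 cm / 40 = -0.66.

>>> {"op": "step_arm", "data": {"plan": [[0,0,-0.125,0,0,0,1],[0,0,-0.25,0,0,0,1],[-0.05,-0.05,-0.35,0,0,0,1],[-0.15,-0.15,-0.35,0,0,0,1],[-0.25,-0.25,-0.35,0,0,0,1],[-0.35,-0.35,-0.35,0,0,0,1],[-0.45,-0.45,-0.35,0,0,0,1],[-0.55,-0.55,-0.35,0,0,0,1],[-0.66,-0.665,-0.35,0,0,0,1],[-0.66,-0.665,-0.35,0,0,0,1]]}}

```text
time: 6.88
eef_pos: [0.6022, -0.2263, 0.3983]
ee_rot: [-0.637, -3.071, 0.0]
contact_force: [-0.4, 0.7, -5.9]
grip_width: 0.509
grip_force: 30.0
```

```bash
python3 - <<'E'
from h import *
st=manip.read_state(); print(st["time"],st["eef_pos"],st["qpos"],st["grip_width"],yawnow()[0])
w=manip.snapshot("wrist"); np.save("w5.npy",w,allow_pickle=True)
for t in("shaft","ring_groove","gearbox"):
    for d in manip.place_of(t,w)[:2]: print(t,np.round(d["location"],4).tolist(),round(d["score"],2),proj(w,d["location"])[0].round().tolist())
a=rect(w,(.536,-.195),.152,half=.03,px=400); save(w,"tmp.png")
b=cv2.resize(w["img"],(533,400)); cv2.imwrite("pics/r5.png",np.hstack([a,b])[:,:,::-1][:, :800])
E
```

```text
6.875 [ 0.60217556 -0.22634054  0.39830479] [-4.38820035e-01  2.52250174e-01  1.36250619e+00 -1.29856478e-03
  1.53202204e+00 -1.60021438e+00] 0.5085487669231427 1.1614510318007454
shaft [0.5396, -0.1931, 0.166] 0.77 [289.0, 126.0]
ring_groove [0.536, -0.1961, 0.1396] 0.72 [282.0, 123.0]
```

View pics/r5.png

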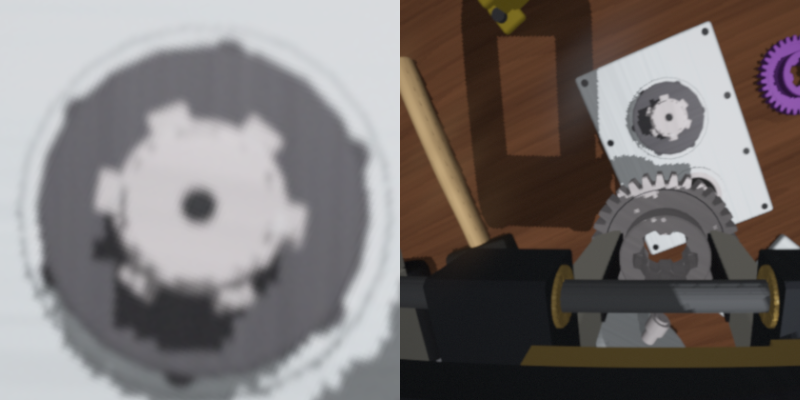

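```bash
python3 - <<'E'
from h import *
w=np.load("w5.npy",allow_pickle=True).item()
o=(.536,-.195); out=[]
def draw(r,con,x,half,col=(255,0,0)):
    k=r.shape[0]/(2*half);t,rr=con;a=np.radians(x[2])
    cv2.polylines(r,[np.c_[(half+x[0]+rr*np.cos(t+a))*k,(half-x[1]-rr*np.sin(t+a))*k].astype(int)],True,col,1)
a=rect(w,o,.150,.03,400); c=contour(13,15.8,6)
x=fit(a,c,(.15,-.75),1.5,30.); print("shaft",np.round(x,2)); draw(a,c,x,30)
out.append(a)
g=np.array([.6022,-.2263]); gw=manip.read_state()
for nm,g,h in(("w5.npy",(.6022,-.2263),.3983-.2047+.034),):
    w=np.load(nm,allow_pickle=True).item()
    b=rect(w,g,h,.03,400); c=contour(14,17,7.8)
    x=fit(b,c,(0,0),4,30.); print(nm,np.round(x,2)); b2=b.copy(); draw(b2,c,x,30); 
    out.append(b2)
cv2.imwrite("pics/f.png",np.hstack(out)[:,:,::-1])
E
```

```text
shaft [ 3.000e-02 -6.500e-01 -9.870e+00 -4.659e+01]
w5.npy [ -0.38  -0.87   5.74 -20.92]
```

View pics/f.png

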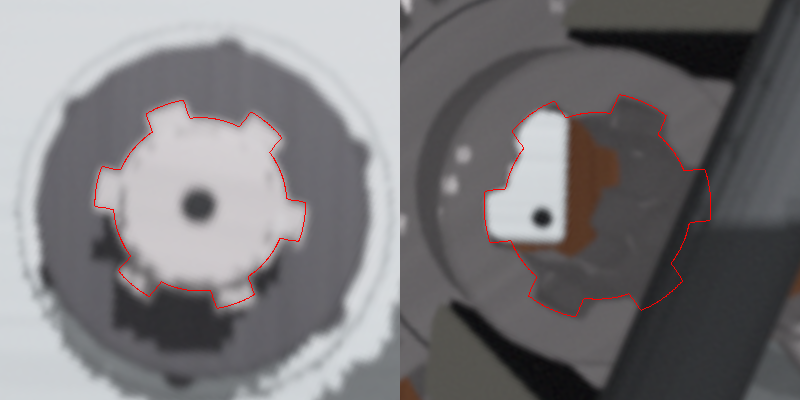

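Both contours fit well: rib phase −9.9°, groove phase +5.7°, so the turn is −15.6° in the world (+0.272 rad about tool z).

```bash
python3 - <<'E'
from h import *
y=yawnow()[0]; print(manip.read_state()["eef_pos"],y,rel((.5366,-.1949,.39),y-.272),rel((.5366,-.1949,.39),1.1615-.272))
E
```

```text
[ 0.60194045 -0.22123247  0.40135902] 1.166605858027527 (array([ 7.04, -0.15,  1.15]), array([ 0.   , -0.002,  0.272])) (array([ 7.04, -0.15,  1.15]), array([ 0.   , -0.002,  0.277]))
```

The arm was still settling in that picture, so I'll re-measure at rest.

```bash
python3 - <<'E'
from h import *
w=manip.snapshot("wrist"); st=manip.read_state(); e=st["eef_pos"]; print(e,yawnow()[0],st["joint_velocities"].round(3),w["T"][:3,3])
a=rect(w,(.536,-.195),.150,.03,400); print("shaft",np.round(fit(a,contour(13,15.8,6),(0,-.7),3,30.),2))
h=e[2]-.2047+.034
b=rect(w,e[:2],h,.03,400); x=fit(b,contour(14,17,7.8),(0,0),4,30.); print("gear",np.round(x,2))
E
```

```text
[ 0.60200088 -0.22091195  0.40199284] 1.1671713983749163 [ 0.008 -0.015 -0.003 -0.002  0.001 -0.001] [ 0.5389708  -0.19505327  0.38036088]
shaft [  0.11  -1.28 -10.64 -50.38]
gear [ -0.2   -1.03   8.97 -21.78]
```

```bash
python3 - <<'E'
from h import *
w6=manip.snapshot("wrist"); np.save("w6.npy",w6,allow_pickle=True)
for n,g,h in(("w2",(.4648,.1266),.034),("w4",(.4653,.1265),.0944),("w5",(.6022,-.2263),.2276),("w6",(.6020,-.2209),.2313)):
    w=np.load(n+".npy",allow_pickle=True).item()
    for tip,wd in((17,7.8),(17.4,8.4)):
      for dz in(0,-.004):
        b=rect(w,g,h+dz,.03,400); b=cv2.convertScaleAbs(b,alpha=1 if n=="w2" else 1.0)
        x=fit(b,contour(14,tip,wd),(0,0),3,30.); print(n,tip,dz,np.round(x,2))
b=rect(w,(.6020,-.2209),.2313,.03,600)
cl=cv2.createCLAHE(3,(4,4)).apply(cv2.cvtColor(b,cv2.COLOR_RGB2GRAY))
v=cv2.cvtColor(cl,cv2.COLOR_GRAY2BGR)
for deg in(5,9):
    t,rr=contour(14,17,7.8);a=np.radians(deg)
    cv2.polylines(v,[np.c_[(30-.2+rr*np.cos(t+a))*10,(30+1.0-rr*np.sin(t+a))*10].astype(int)],True,(0,0,255) if deg==5 else (0,255,0),1)
cv2.imwrite("pics/last.png",v)
E
```

```text
w2 17 0 [ -0.11   0.81   7.68 -20.78]
w2 17 -0.004 [  0.87  -0.     7.36 -24.17]
w2 17.4 0 [  0.7   -0.28   9.6  -17.44]
w2 17.4 -0.004 [  0.88   0.44   8.6  -18.67]
w4 17 0 [  1.48  -0.97   8.53 -30.48]
w4 17 -0.004 [  2.98  -1.64   8.35 -29.19]
w4 17.4 0 [  1.81  -1.07   8.04 -28.45]
w4 17.4 -0.004 [  2.99  -1.71   7.61 -29.19]
w5 17 0 [ -0.35  -0.91   5.9  -20.93]
w5 17 -0.004 [  0.94  -1.47   6.52 -20.25]
w5 17.4 0 [ -0.34  -0.95   6.4  -19.44]
w5 17.4 -0.004 [  0.99  -1.51   7.06 -19.84]
w6 17 0 [  0.22  -0.91   9.13 -21.62]
w6 17 -0.004 [  1.18  -1.45   7.55 -20.7 ]
w6 17.4 0 [  0.37  -0.98   8.36 -20.65]
w6 17.4 -0.004 [  1.75  -1.58   8.39 -20.74]
```

View pics/last.png

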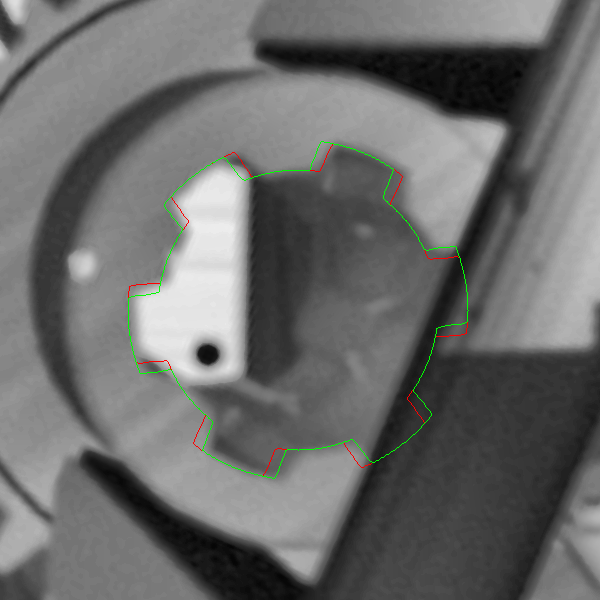

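The visible grooves match about +8° and the shaft reads −10°, so the turn is 0.318 rad about tool z.

```bash
python3 - <<'E'
from h import *
print(rel((.5363,-.1953,.385),.849),manip.read_state()["eef_pos"])
E
```

```text
(array([ 7.05, -0.24,  1.75]), array([ 0.   , -0.001,  0.318])) [ 0.60205976 -0.22080213  0.40249619]
```

To row units: 7.05 cm / 40 = 0.1763, 1.75 cm / 40 = 0.0438, 0.318 rad / 1.5708 = 0.2024.

>>> {"op": "step_arm", "data": {"plan": [[0.0625,-0.0025,0.0125,0,0,0.0764,1],[0.125,-0.005,0.025,0,0,0.1592,1],[0.1763,-0.0063,0.0438,0,0,0.2024,1],[0.1763,-0.0063,0.0438,0,0,0.2024,1],[0.1763,-0.0063,0.0438,0,0,0.2024,1],[0.1763,-0.0063,0.0438,0,0,0.2024,1],[0.1763,-0.0063,0.0438,0,0,0.2024,1]]}}

```text
time: 8.05
eef_pos: [0.5368, -0.1968, 0.3854]
ee_rot: [1.11, 2.939, -0.0]
contact_force: [-0.6, 0.6, -6.0]
grip_width: 0.511
grip_force: 30.0
```

```bash
python3 - <<'E'
from h import *
w=manip.snapshot("wrist"); st=manip.read_state(); e=st["eef_pos"]; print(st["time"],e,yawnow()[0],st["contact_force"],st["grip_width"])
for t in("shaft","hub_top","ring_groove"):
    for d in manip.place_of(t,w)[:2]: print(t,np.round(d["location"],4).tolist(),round(d["score"],2))
print(rel((.5363,-.1953,.357),.849))
E
```

```text
8.1 [ 0.53672048 -0.19674533  0.38529621] 0.8483356509061765 [-0.37711239  0.39773978 -3.75353284] 0.5126571963800507
hub_top [0.5462, -0.0424, 0.0297] 0.86
hub_top [0.5361, -0.1943, 0.2158] 0.65
(array([0.11, 0.09, 2.82]), array([-0.   , -0.   , -0.001]))
```

To row units: 2.5 cm / 40 = 0.0625, 2 cm / 40 = 0.05.

>>> {"op": "step_arm", "data": {"plan": [[0.0025,0.0025,0.0125,0,0,0,1],[0.0025,0.0025,0.025,0,0,0,1],[0.0025,0.0025,0.0375,0,0,0,1],[0.0025,0.0025,0.05,0,0,0,1],[0.0025,0.0025,0.0625,0,0,0,1],[0.0025,0.0025,0.0625,0,0,0,1],[0.0025,0.0025,0.0625,0,0,0,1]]}}

```text
time: 9.12
eef_pos: [0.5364, -0.1953, 0.3604]
ee_rot: [1.111, 2.938, -0.0]
contact_force: [-0.4, -0.3, -5.8]
grip_width: 0.515
grip_force: 30.0
```

```bash
cat > s.py <<'E'
from h import *
st=manip.read_state(); print(round(st["time"],2),st["eef_pos"].round(4),yawnow()[0].round(4),st["contact_force"].round(1),st["torque"].round(2),round(st["grip_width"],3))
E
python3 s.py
```

```text
9.12 [ 0.5364 -0.1953  0.3604] 0.848 [-0.4 -0.3 -5.8] [-0.03  0.06 -0.  ] 0.515
```

To row units: 0.8 cm / 40 = 0.02, 0.6 cm / 40 = 0.015.

>>> {"op": "step_arm", "data": {"plan": [[0,0,0.005,0,0,0,1],[0,0,0.01,0,0,0,1],[0,0,0.015,0,0,0,1],[0,0,0.02,0,0,0,1],[0,0,0.02,0,0,0,1]]}}

```text
time: 9.75
eef_pos: [0.5361, -0.1951, 0.3517]
ee_rot: [-1.11, -2.938, -0.0]
contact_force: [-1.1, 1.7, -6.0]
grip_width: 0.513
grip_force: 30.0
```

```bash
python3 s.py
```

```text
9.75 [ 0.5361 -0.1951  0.3517] 0.8481 [-1.1  1.7 -6. ] [ 0.19  0.17 -0.02] 0.513
```

To row units: 0.8 cm / 40 = 0.02, 0.6 cm / 40 = 0.015.

>>> {"op": "step_arm", "data": {"plan": [[0,0,0.005,0,0,0,1],[0,0,0.01,0,0,0,1],[0,0,0.015,0,0,0,1],[0,0,0.02,0,0,0,1],[0,0,0.02,0,0,0,1]]}}

```text
time: 10.38
eef_pos: [0.5361, -0.1952, 0.3438]
ee_rot: [-1.111, -2.938, 0.0]
contact_force: [-2.8, 1.0, -6.8]
grip_width: 0.509
grip_force: 30.0
```

```bash
python3 s.py
```

```text
10.38 [ 0.5361 -0.1952  0.3438] 0.848 [-2.8  1.  -6.8] [0.17 0.7  0.03] 0.509
```

To row units: 2.4 cm / 40 = 0.06, -0.03 cm / 40 = -0.0008.

>>> {"op": "step_arm", "data": {"plan": [[0.0008,-0.0008,0.0075,0,0,0,1],[0.0008,-0.0008,0.015,0,0,0,1],[0.0008,-0.0008,0.0225,0,0,0,1],[0.0008,-0.0008,0.03,0,0,0,1],[0.0008,-0.0008,0.0375,0,0,0,1],[0.0008,-0.0008,0.045,0,0,0,1],[0.0008,-0.0008,0.0525,0,0,0,1],[0.0008,-0.0008,0.06,0,0,0,1],[0.0008,-0.0008,0.06,0,0,0,1]]}}

```text
time: 11.5
eef_pos: [0.5358, -0.1952, 0.3198]
ee_rot: [-1.111, -2.938, -0.0]
contact_force: [-1.2, 0.9, -7.3]
grip_width: 0.511
grip_force: 30.0
```

```bash
python3 s.py
```

```text
11.5 [ 0.5358 -0.1952  0.3198] 0.848 [-1.2  0.9 -7.3] [ 0.18  0.28 -0.  ] 0.511
```

To row units: 1.1 cm / 40 = 0.0275, 1 cm / 40 = 0.025.

>>> {"op": "step_arm", "data": {"plan": [[0,0,0.005,0,0,0,1],[0,0,0.01,0,0,0,1],[0,0,0.015,0,0,0,1],[0,0,0.02,0,0,0,1],[0,0,0.025,0,0,0,1],[0,0,0.0275,0,0,0,1],[0,0,0.0275,0,0,0,1]]}}

```text
time: 12.38
eef_pos: [0.5361, -0.1954, 0.3118]
ee_rot: [1.11, 2.937, -0.001]
contact_force: [-10.0, 4.7, 12.1]
grip_width: 0.512
grip_force: 30.0
```

```bash
python3 s.py
```

```text
12.38 [ 0.5361 -0.1954  0.3118] 0.8481 [-10.    4.7  12.1] [ 0.85  1.93 -0.01] 0.512
```

>>> {"op": "step_arm", "data": {"plan": [[0.0018,-0.0008,0,0,0,0,1],[0.0018,-0.0008,0,0,0,0,1],[0.0018,-0.0008,0.0025,0,0,0,1],[0.0018,-0.0008,0.005,0,0,0,1],[0.0018,-0.0008,0.005,0,0,0,1]]}}

```text
time: 13.0
eef_pos: [0.5358, -0.1953, 0.3103]
ee_rot: [1.11, 2.936, -0.001]
contact_force: [-8.5, 3.4, 14.1]
grip_width: 0.51
grip_force: 30.0
```

```bash
python3 s.py; python3 - <<'E'
from h import *
st=manip.read_state()
for c in("scene","wrist","top"):
    w=manip.snapshot(c)
    for t in("gear","hub_top","ring_groove"):
        for d in manip.place_of(t,w)[:4]:
            if abs(d["location"][0]-.536)<.03 and abs(d["location"][1]+.195)<.03: print(c,t,np.round(d["location"],4).tolist(),round(d["score"],2))
E
```

```text
13.0 [ 0.5358 -0.1953  0.3103] 0.8481 [-8.5  3.4 14.1] [ 0.69  1.54 -0.03] 0.51
scene gear [0.5384, -0.1982, 0.1059] 0.66
scene hub_top [0.5358, -0.197, 0.1437] 0.6
wrist gear [0.5442, -0.1952, 0.1096] 0.73
wrist ring_groove [0.5335, -0.1984, 0.1408] 0.74
top gear [0.5385, -0.1978, 0.11] 0.54
top hub_top [0.5391, -0.195, 0.1395] 0.49
```

>>> {"op": "step_arm", "data": {"plan": [[0.0018,-0.0013,0.0025,0,0,0,1],[0.0018,-0.0013,0.005,0,0,0,1],[0.0018,-0.0013,0.0075,0,0,0,1],[0.0018,-0.0013,0.01,0,0,0,1],[0.0018,-0.0013,0.01,0,0,0,1],[0.0018,-0.0013,0.01,0,0,0,1]]}}

```text
time: 14.35
eef_pos: [0.5354, -0.1952, 0.3069]
ee_rot: [1.109, 2.934, -0.0]
contact_force: [-6.6, 4.2, 15.0]
grip_width: 0.509
grip_force: 30.0
```

```bash
python3 s.py
```

```text
14.35 [ 0.5354 -0.1952  0.3069] 0.8482 [-6.6  4.2 15. ] [0.75 1.2  0.04] 0.509
```

To row units: 0.3 cm / 40 = 0.0075, 0.2 cm / 40 = 0.005.

>>> {"op": "step_arm", "data": {"plan": [[0.0008,0,0.0025,0,0,0,1],[0.0008,0,0.005,0,0,0,1],[0.0008,0,0.0075,0,0,0,1],[0.0008,0,0.0075,0,0,0,1],[0.0008,0,0.0075,0,0,0,1]]}}

```text
time: 14.98
eef_pos: [0.5354, -0.1952, 0.3056]
ee_rot: [1.108, 2.933, -0.001]
contact_force: [-10.7, 4.9, 26.0]
grip_width: 0.514
grip_force: 30.0
```

```bash
python3 s.py; python3 - <<'E'
from h import *
for c in("scene","wrist","top"):
    w=manip.snapshot(c)
    if c!="top": np.save(c+"9.npy",w,allow_pickle=True)
    for t in("gear","hub_top","ring_groove"):
        for d in manip.place_of(t,w)[:4]:
            if abs(d["location"][0]-.536)<.03 and abs(d["location"][1]+.195)<.03: print(c,t,np.round(d["location"],4).tolist(),round(d["score"],2))
s=np.load("scene9.npy",allow_pickle=True).item(); save(s,"s9.png",(180,120,280,220),6)
E
python3 s.py
```

```text
14.97 [ 0.5354 -0.1952  0.3056] 0.8482 [-10.7   4.9  26. ] [ 0.95  2.03 -0.03] 0.514
scene gear [0.5378, -0.1946, 0.103] 0.64
scene hub_top [0.537, -0.1986, 0.1351] 0.64
wrist hub_top [0.5368, -0.1929, 0.1633] 0.57
wrist ring_groove [0.5326, -0.1986, 0.1443] 0.72
top gear [0.5383, -0.195, 0.1029] 0.59
15.57 [ 0.5354 -0.1952  0.3056] 0.8482 [-10.2   5.9  25.2] [0.94 2.01 0.02] 0.513
```

```bash
python3 -c "
from workcell import manip
print(manip.close_job())"; python3 s.py
```

```text
the job is handed in; nothing more can be done
None
the job is handed in; nothing more can be done
```

The gear is meshed on the shaft hub up, pressed to the collar's stop and still held there. Its underside reads about 103 mm above the bench and the push is steady at about 25 N. The job was handed in at about 15.6 s, and no verdict came back.

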